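# Open the dial padlock on the sample box and hold it up

### The job

Unlock the sample box: turn the dial of the padlock lying on its lid until the white pointer stands at four o'clock, counting the shackle side of the lock as twelve, where you feel it drop into its notch. Then pull the lock straight away from the staple, as far as it goes, so that the staple draws the shackle fully open, and take the lock off the staple through the gap between shackle tip and case. Finish still holding the lock in the gripper, shackle open, still, and at least 10 cm above the lid; leave everything else on the bench where it is.

Things in the scene. Friction and masses are not known exactly. Their poses are not given: they have to be found in the camera images.
- lock_box: grey painted steel sample box, 104 deep (x) x 130 wide (y) x 70 mm high, fixed to the bench, lid shut; origin centre of underside, +x from the hasp side (towards the robot) to the hinge side, flat lid top at z = 70 mm
- staple (a point): centre of the opening of the steel staple, an upright loop of 6 mm rod standing up through the hasp tongue in front of the lid: loop in the box's y-z plane at box x = -63 mm, posts at box y = -13 and +13 mm, opening 20 mm wide, its top bar from 22 to 28 mm above the lid; this point is 12 mm above the lid. Axes as the box
- padlock: loose steel dial padlock, about 0.45 kg, lying on the lid, dial up. Case 56 (x) x 54 (y) x 24 mm (z), flat sides; origin centre of underside, +x towards the shackle (roughly box -x), +z out of the dial. 12 white ticks round the dial, the broad one (twelve) at +x. Only the shackle's toe leg (y = +17 mm) passes through the staple, at the start about 36 mm ahead of the origin
- knob (a point): on the dial's axis at the height to grip: round black knurled knob, 23 mm across, from 29 to 43.5 mm above the case's underside, on a flat dial disc 38 mm across whose face is 29 mm up; this point is 36 mm up. Axes as the padlock
- dial (a joint): dial angle, rad: 0 with the pointer at the broad tick (twelve, padlock +x), growing clockwise seen from above, 0.524 a tick; no end stops, under 0.1 N m, light clicks at the ticks. Only at 2.094 (four o'clock), within about 0.13, a spring pawl drops into the deep notch, frees the shackle and keeps the dial there; elsewhere the shackle is blocked. Starts at 2.9 to 4.7
- shackle (a joint): how far the shackle has slid out of the case along padlock +x, m: 0 shut, 0.024 fully open (end stop). Unlocked, it slides with about 4 N of friction and stays where it is left. Pulled along padlock -x from its start, the lock moves about 15 mm before the bow meets the staple, then 24 mm as the shackle draws out
- bow (a point): middle of the shackle's bow, on the centre line of its 8 mm rod: U with legs at padlock y = -17 (heel, stays in the case) and +17 mm (toe); 58 mm ahead of the padlock's origin when shut, 82 when open, 12 mm up. Fully open, the toe tip stands 16 mm clear of the case (gap at padlock x = 28 to 44 mm): with the staple in that gap, 36 mm ahead of the origin, the lock lifts straight up and off
- pointer (a point): outer end of the white pointer line on the dial disc, 18 mm from the axis, 29 mm above the case's underside
- petri_dish: shallow clear dish, 87 mm across, 14 mm high, origin centre of underside
- petri_lid: clear dish lid, 91 mm across, 11 mm high, origin centre of underside
- forceps: fine steel forceps lying flat, 105 mm long
- specimen_jar: jar with blue screw lid, 53 mm across, 65 mm high, behind the box
- big_tube: clear capped tube, 36 mm across, 79 mm high, behind the box
- tally_counter: round metal hand counter, 64 x 54 x 26 mm, right of the box
- marker: marker pen lying flat, 135 mm long
- mouse: black computer mouse, 100 x 59 x 36 mm
- microscope: fixed stereo microscope left of and behind the box, an obstacle: flat base from about x = 0.54 to 0.82, y = 0.16 to 0.34 m, head and eyepieces up to 0.45 m high, reaching forward to about x = 0.49 at y = 0.16 to 0.30 m; pass in front of it
- laptop: fixed open laptop right of and behind the box, base about 20 mm high, nearest corner at about x = 0.48, y = -0.22 m, screen up to 0.25 m high beyond x = 0.65 m
There are look-alikes about, which are no part of the job. Leave any turquoise look-alike of the padlock alone.

How it is judged:
By the outcome, as a careful person would: the job done as asked, in the order asked, and still so for the second after the job is handed in, while the arm keeps its last pose, push and grip.
It also fails if it takes over 64 s, if anything falls off the work surface, if the arm or the gripper's body presses on something with over 40 N, if the wrist force passes 120 N, or if a joint passes its speed limit or range.

### The arm

A 6-joint arm with a two-finger parallel gripper is mounted at the origin on a cart in front of the work surface, level with it; the furniture and walls round the work are solid. World frame = base frame: x ahead of the robot, y to its left, z up, the work surface at z = 0. Lengths are in m, angles in rad, forces in N, time in s.
With the tool pointing down it reaches from about 0.275 to 0.725 m from the base axis. Payload 15.9 kg.
Tool frame: the origin (TCP) lies midway between the tips of the shut fingers; the grasp point (between the pads) lies 19 mm behind it; z points along the fingers, y is the line along which they close (so a half turn about z gives the same grasp; the last joint's range is limited). The gripper opens to 85 mm and grips with 20 to 120 N. Pads are 22 mm wide; open, the fingers measure 114 mm over their backs; the gripper's body (76 mm by 85 mm) begins 54 mm behind the grasp point. The pads swing forward as they close: fully open they stand 13 mm farther back than shut.
Start: joints at [-1.191, 0.213, -0.034, 1.323, 0, 1.571], TCP at [0.185, -0.464, 0.231] pointing down, gripper open.
Joint ranges: [-2.98, 2.98], [-0.74, 1.72], [-1.14, 1.35], [-2.1, 2.04], [-1.57, 1.44], [-3.14, 3.14]. Speed limits (rad/s): [1.89, 1.89, 2.39, 2.57, 3.14, 3.14].

### API

Orientations are given as a unit quaternion [x, y, z, w].
In Python, from workcell import r gives the robot as it stands. The module is installed in compiled form; this text tells all that it offers.
- The arm moves only by the tool step_arm, never from a script. Its argument "series" is one flat list of numbers, 7 for each row, row after row: the shift along the tool's x, y, z in units of 0.15 m (1.0 is 0.15 m), then the turn, a rotation vector about the tool's x, y, z in units of 2 rad (1.0 is 2 rad), then the finger opening in mm, from 0 to 85.4. In form: [tx, ty, tz, rx, ry, rz, gripper, tx, ty, tz, rx, ry, rz, gripper, ...]. A call has 1 to 5 rows; each row is the pose to reach, as a shift and turn from the pose commanded when the call began, along the tool's axes at that moment; what a row does not reach only later rows make up. A row lasts 1/8 s, in which the tool goes at most 62.5 mm and 10.7 degrees, less where a joint would pass 70% of its speed; a pose out of reach is approached as far as the arm can. A call with a number of a shift or a turn outside -1 to 1 is refused whole. A call with a gripper value outside its range is refused whole. The fingers move at their own pace and stop on an object; the grip force is fixed at half the most. Time passes only in rows, so rows that repeat a pose let the fingers close. It gives the time, the measured TCP pose, the force, the opening and the grip force at its end, in the units of the state.
- r.observe(): the state, without advancing time (a new reading comes with each control period).
- r.get_image(name): name is "scene" or "top" or "wrist"; returns the picture (480x640x3 uint8, blue, green, red); there is no depth.
- r.get_calibration(name): a dict with "vfov" (degrees; the focal length in pixels is half the picture's height over the tangent of half this angle, whatever the lens; pixels are square), "cx", "cy" (the principal point, pixels), "camera_from_world" (4x4, takes a point from world to camera coordinates). Camera axes: x right, y down, z forward; pixel columns grow to the right and rows downward; lengths in m; the calibration is good to about 2 mm. A picture is of the moment at which its call begins: read the wrist's pose just before it. get_calibration takes no time and is no camera call; for the wrist camera it gives the pose at the moment of the call.
- r.sign_off(): hands the job in; it is judged then, once.
The state is a dict: "time_s": time; "qpos": joint angles; "joint_velocities": joint speeds; "joint_efforts": joint torques, N m; "tool_pos": TCP position; "ee_rot": TCP orientation; "wrist_force": force on the tool from outside, world axes, zero at the start; "moment": the same for the moment, N m; "width": finger opening in m; "grip_force": force on a finger pad.
Only numpy, scipy, OpenCV 4.12 (cv2) and the standard library are available. Lean on these libraries where they do the work, as an engineer would, in place of code of your own. Each camera call takes 0.05 s, during which the arm holds its last target. There are 200 camera calls.

## Working session

There is one attempt and no reset: what is moved stays moved. The work goes in short steps, Python scripts to look and compute and a tool call to move; the robot and the scene stay as the last step left them, time stands still between calls to the robot, and variables do not carry over. Pictures are saved under pics/ and viewed, at most 10 in all, crops included, and the job is handed in when it is done.

Besides the shell and the picture viewer there is one more tool, called after ">>>" as name(argument=value, ...) on one line, values as JSON. step_arm: Moves the arm, as the interface text tells. Shifts and turns lie within -1 to 1; 1 stands for 0.15 m of shift or 2 rad of turn. Its arguments: {"type":"object","properties":{"series":{"type":"array"}},"required":["series"]}

```bash
mkdir -p pics
cat > h.py <<'E'
import numpy as np, cv2
from workcell import r
def cal(n):
    c=r.get_calibration(n); return 240/np.tan(np.radians(c["vfov"])/2),c["cx"],c["cy"],np.array(c["camera_from_world"])
def ray(K,u,v):
    f,cx,cy,T=K; R=T[:3,:3]; o=-R.T@T[:3,3]; d=R.T@np.array([(u-cx)/f,(v-cy)/f,1]); return o,d/np.linalg.norm(d)
def onz(K,u,v,z):
    o,d=ray(K,u,v); return o+d*(z-o[2])/d[2]
def proj(K,p):
    f,cx,cy,T=K; q=T[:3,:3]@np.array(p)+T[:3,3]; return np.array([f*q[0]/q[2]+cx,f*q[1]/q[2]+cy])
def tri(a,b):
    (o1,d1),(o2,d2)=a,b; s=np.linalg.lstsq(np.c_[d1,-d2],o2-o1,rcond=None)[0]
    p,q=o1+s[0]*d1,o2+s[1]*d2; return (p+q)/2,np.linalg.norm(p-q)
E
python3 - <<'E'
from h import *
for n in("scene","top"):
    im=r.get_image(n); cv2.imwrite(f"pics/{n}0.png",im)
    K=cal(n); print(n,K[:3],-K[3][:3,:3].T@K[3][:3,3])
s=r.observe(); print(s["time_s"],s["tool_pos"],s["ee_rot"],s["width"])
E
```

```text
scene (np.float64(571.5044635006036), 316.43427746784675, 235.49255160401538) [-0.17498724  0.63703159  1.47997536]
top (np.float64(484.713234565916), 324.93010530560264, 248.6677376368043) [ 0.38617255 -0.0282971   1.31204522]
0.1 [ 0.1852611  -0.46408184  0.2308527 ] [ 9.82020750e-01  1.88772288e-01 -8.33613915e-05 -5.12757635e-04] 0.08522962329458983
```

View pics/top0.png

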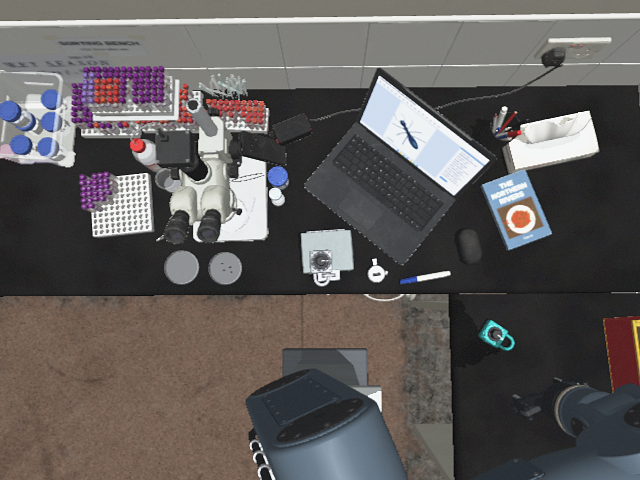

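View pics/scene0.png

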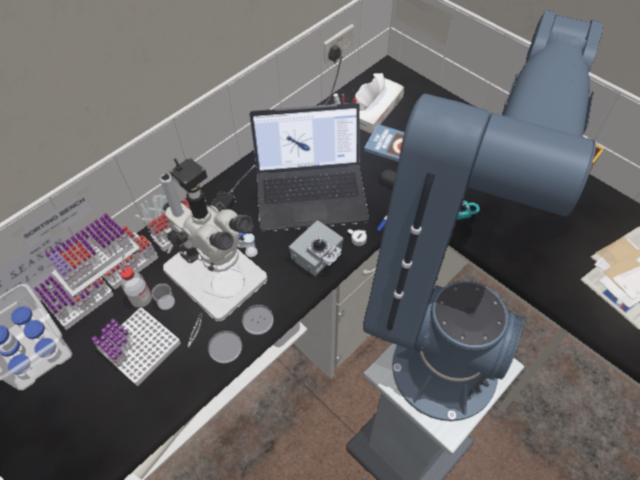

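The grey padlock lies on the box, at about (321,262) in top and (320,246) in scene. It could be taken for the turquoise padlock at top (496,335) or the tally counter at (376,270). I choose the grey one on the box lid by the description. Next is one close crop and a rough triangulation.

Run:
```python
from h import *
a=cv2.imread("pics/top0.png")[222:296,290:364]; b=cv2.imread("pics/scene0.png")[210:284,280:354]
cv2.imwrite("pics/crop0.png",np.hstack([cv2.resize(x,(400,400),interpolation=cv2.INTER_CUBIC) for x in(a,b)]))
Kt,Ks=cal("top"),cal("scene")
print(tri(ray(Kt,321,261),ray(Ks,319,245)))
for p in((302,234),(351,233),(353,272),(303,273)): print(onz(Kt,*p,.07).round(4))
s=r.observe(); from scipy.spatial.transform import Rotation as R
print(R.from_quat(s["ee_rot"]).as_matrix().round(3)); K=cal("wrist"); print(K[0],(-K[3][:3,:3].T@K[3][:3,3]),K[3][:3,:3].round(3))
```

```text
(array([ 0.47679814, -0.00507262,  0.09393813]), np.float64(0.004458494898828901))
[0.5471 0.0427 0.07  ]
[ 0.5487 -0.0839  0.07  ]
[ 0.448  -0.0879  0.07  ]
[0.4463 0.0402 0.07  ]
[[ 0.929  0.371 -0.   ]
 [ 0.371 -0.929  0.001]
 [ 0.    -0.001 -1.   ]]
348.5460161853368 [ 0.25748498 -0.43480282  0.37267646] [[ 0.371 -0.929 -0.   ]
 [-0.883 -0.353  0.309]
 [-0.287 -0.114 -0.951]]
```

View pics/crop0.png

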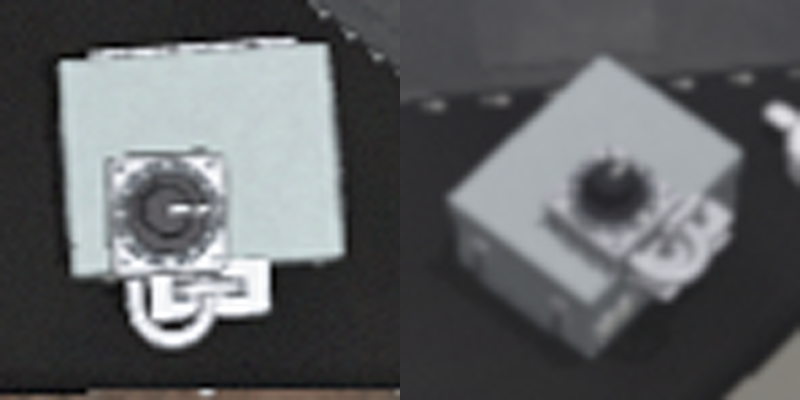

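The crop confirms it: grey case, dial up, shackle towards the robot (image down), and the pointer at about 3 o'clock in the picture. That is dial ≈ 4.7, so it needs about 2.6 rad counter-clockwise seen from above. I'll move the wrist camera over it.

```bash
cat >> h.py <<'E'
from scipy.spatial.transform import Rotation as Ro
def st():
    s=r.observe(); M=Ro.from_quat(s["ee_rot"]).as_matrix(); az=np.degrees(np.arctan2(M[1,0],M[0,0]))
    print("t",s["time_s"],"p",s["tool_pos"].round(4) if hasattr(s["tool_pos"],'round') else s["tool_pos"],"az",az.round(1),"q6",round(s["qpos"][5],2),"w",round(s["width"],4)); return s,M
def plan(p,az):
    s,M=st(); a=np.radians(az); G=np.array([[np.cos(a),np.sin(a),0],[np.sin(a),-np.cos(a),0],[0,0,-1]])
    d=M.T@(np.array(p)-s["tool_pos"])/.15; w=Ro.from_matrix(M.T@G.T.T).as_rotvec()/2
    print("shift",d.round(3),"turn",w.round(3))
E
python3 - <<'E'
from h import *
plan([.43,-.005,.26],105)
E
```

```text
t 0.1 p [ 0.1853 -0.4641  0.2309] az 21.8 q6 1.57 w 0.0852
shift [ 2.65  -2.238 -0.192] turn [-0.    -0.    -0.726]
```

>>> step_arm(series=[0.36, -0.3, -0.03, 0, 0, 0, 45, 0.7, -0.59, -0.05, 0, 0, 0, 45, 0.89, -0.75, -0.06, 0, 0, 0, 45])

```text
time_s: 0.48
tool_pos: [0.2681, -0.3084, 0.2402]
ee_rot: [0.982, 0.189, 0.0, -0.0]
wrist_force: [0.2, -0.6, 0.3]
width: 0.0448
grip_force: 0.0
```

>>> step_arm(series=[0.36, -0.3, -0.03, 0, 0, 0, 45, 0.7, -0.59, -0.05, 0, 0, 0, 45, 0.89, -0.75, -0.06, 0, 0, 0, 45])

```text
time_s: 0.85
tool_pos: [0.3504, -0.1543, 0.2494]
ee_rot: [0.982, 0.189, 0.0, 0.0]
wrist_force: [0.9, -0.7, 0.6]
width: 0.0446
grip_force: 0.0
```

>>> step_arm(series=[0.36, -0.3, -0.03, 0, 0, -0.09, 45, 0.7, -0.59, -0.05, 0, 0, -0.18, 45, 0.88, -0.74, -0.06, 0, 0, -0.27, 45, 0.88, -0.74, -0.06, 0, 0, -0.36, 45])

```text
time_s: 1.35
tool_pos: [0.4322, -0.0017, 0.2579]
ee_rot: [0.85, 0.527, -0.0, -0.0]
wrist_force: [-0.1, -0.4, -0.2]
width: 0.0446
grip_force: 0.0
```

>>> step_arm(series=[0, 0, 0, 0, 0, -0.09, 45, 0, 0, 0, 0, 0, -0.18, 45, 0, 0, 0, 0, 0, -0.27, 45, 0, 0, 0, 0, 0, -0.36, 45, 0, 0, 0, 0, 0, -0.36, 45])

```text
time_s: 1.98
tool_pos: [0.4312, -0.0044, 0.2581]
ee_rot: [0.614, 0.789, -0.0, -0.0]
wrist_force: [0.3, 0.3, -0.5]
width: 0.0447
grip_force: 0.0
```

Run:
```python
from h import *
plan([.43,-.005,.26],105)
K=cal("wrist"); im=r.get_image("wrist"); cv2.imwrite("pics/w1.png",im); np.save("K1.npy",np.array(K,dtype=object),allow_pickle=True)
print(proj(K,[.477,-.005,.099]))
```

```text
t 1.975 p [ 0.4312 -0.0044  0.2581] az 104.2 q6 1.31 w 0.0447
shift [-0.002 -0.009 -0.013] turn [-0.    -0.    -0.007]
[374.48924717 232.55548186]
```

View pics/w1.png

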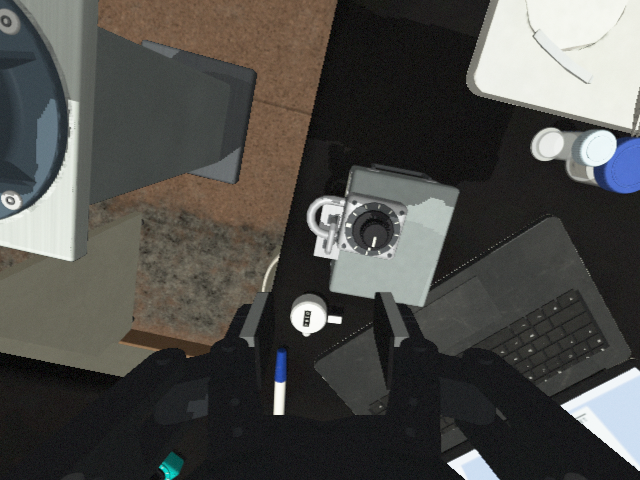

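The wrist view shows the padlock with its knob at (375,234), the white pointer down at about (374,247), the broad tick and shackle to the left, and the staple at about (330,215). I'll take a second, closer view to measure from.

>>> step_arm(series=[-0.2, 0.15, 0.17, 0, 0, 0, 45, -0.43, 0.2, 0.35, 0, 0, 0, 45, -0.43, 0.2, 0.35, 0, 0, 0, 45])

```text
time_s: 2.4
tool_pos: [0.4758, -0.0608, 0.2036]
ee_rot: [0.616, 0.787, -0.001, -0.001]
wrist_force: [0.2, 0.9, 1.1]
width: 0.0451
grip_force: 0.0
```

Run:
```python
from h import *
st(); K=cal("wrist"); im=r.get_image("wrist"); cv2.imwrite("pics/w2.png",im); np.save("K2.npy",np.array(K,dtype=object),allow_pickle=True)
K1=np.load("K1.npy",allow_pickle=True); c=proj(K,[.477,-.005,.099]); print(c)
u,v=int(c[0])-110,max(0,int(c[1])-90); print("crop",u,v); cv2.imwrite("pics/c2.png",cv2.resize(im[v:v+160,u:u+200],None,fx=4,fy=4,interpolation=cv2.INTER_CUBIC)[:600])
```

```text
t 2.4 p [ 0.4758 -0.0608  0.2036] az 103.9 q6 1.2 w 0.0451
[347.2440107  164.90298818]
crop 237 74
```

View pics/c2.png

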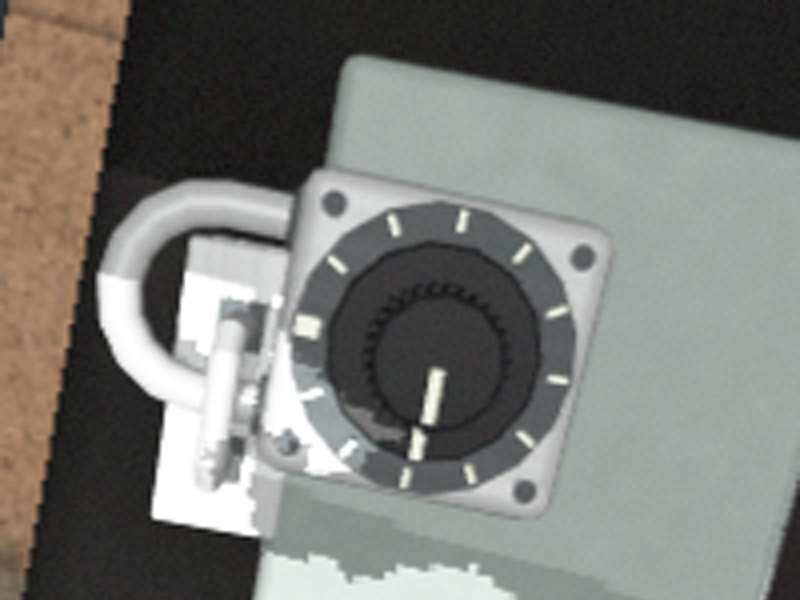

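The close crop shows the broad tick (12) at crop (308,326), tick 4 at (523,253), and the pointer by tick 9. The staple stands over the toe leg at (220,400). Next I measure the lock's pose from both views.

Run:
```python
from h import *
K1=np.load("K1.npy",allow_pickle=True);K2=np.load("K2.npy",allow_pickle=True)
def disc(f,c,rmax):
    g=cv2.cvtColor(cv2.imread(f),cv2.COLOR_BGR2GRAY); m=((g<62)*255).astype(np.uint8)
    n,l,s,ce=cv2.connectedComponentsWithStats(m); best=None
    for i in range(1,n):
        if np.hypot(*(ce[i]-c))<rmax and (best is None or s[i,4]>s[best,4]): best=i
    k=cv2.findContours((l==best).astype(np.uint8),cv2.RETR_EXTERNAL,cv2.CHAIN_APPROX_NONE)[0]
    h=cv2.convexHull(max(k,key=len)); e=cv2.fitEllipse(h); print(f,e,s[best,4]); return e[0]
d1=disc("pics/w1.png",(375,234),12); d2=disc("pics/w2.png",(345,162),12)
p,e=tri(ray(K1,*d1),ray(K2,*d2)); print("disc",p.round(4),e)
px=lambda c:(237+c[0]/4,74+c[1]/4)
T=[(308,326),(338,264),(394,225),(463,220),(523,253),(557,312),(558,380),(527,439),(472,474),(405,476),(349,450),(312,393)]
P=np.array([onz(K2,*px(c),.094) for c in T]); C=P.mean(0); print("ring",C.round(4),np.linalg.norm(P-C,axis=1).round(4))
ang=np.unwrap(np.arctan2(*(P-C)[:,1::-1].T)); print("yaw +x",np.degrees(np.mean(ang+np.arange(12)*np.pi/6)))
q=onz(K2,*px((416,455)),.099); q2=onz(K2,*px((420,430)),.099); print("ptr",q.round(4),np.degrees(np.arctan2(*(q-C)[1::-1])),np.linalg.norm((q-C)[:2]),q2)
print("knobtop",onz(K2,*px((439,357)),.1135))
Kt=cal("top")
# box corners w2 lid edge, staple top bar ends
for c in((232,318),(210,470)): print("staple",onz(K2,*px(c),.095).round(4))
for c in((350,60),): print("corner",onz(K2,*px(c),.07).round(4))
print("bow",onz(K2,*px((120,275)),.082).round(4))
```

```text
pics/w1.png ((372.6305236816406, 229.48182678222656), (39.73666000366211, 42.38774108886719), 51.19502258300781) 1086
pics/w2.png ((345.09637451171875, 161.38302612304688), (53.0204963684082, 54.808441162109375), 6.51344633102417) 2044
disc [ 0.4751 -0.0033  0.0965] 5.555556240043136e-05
ring [ 0.4757 -0.0039  0.094 ] [0.0227 0.0227 0.0228 0.0229 0.0227 0.0226 0.0227 0.0229 0.0228 0.0225
 0.0228 0.0227]
yaw +x -177.7900095798891
ptr [ 0.4769 -0.0215  0.099 ] -86.25241010664992 0.017562852377042346 [ 0.47640886 -0.01700657  0.099     ]
knobtop [ 0.47517355 -0.00281414  0.1135    ]
staple [ 0.4398 -0.0066  0.095 ]
staple [ 0.4417 -0.0337  0.095 ]
corner [0.4492 0.0411 0.07  ]
bow [ 0.4175 -0.0052  0.082 ]
```

Run:
```python
from h import *
plan([.4755,-.0035,.125],103.9); plan([.4755,-.0035,.103],103.9)
```

```text
t 2.45 p [ 0.4759 -0.06    0.2049] az 104.0 q6 1.2 w 0.0455
shift [0.366 0.09  0.533] turn [-0.001 -0.     0.001]
t 2.45 p [ 0.4759 -0.06    0.2049] az 104.0 q6 1.2 w 0.0455
shift [0.366 0.09  0.68 ] turn [-0.001 -0.     0.001]
```

>>> step_arm(series=[0.366, 0.09, 0.2, 0, 0, 0, 38, 0.366, 0.09, 0.4, 0, 0, 0, 38, 0.366, 0.09, 0.55, 0, 0, 0, 38, 0.366, 0.09, 0.55, 0, 0, 0, 38])

```text
time_s: 2.95
tool_pos: [0.475, -0.0023, 0.123]
ee_rot: [0.614, 0.789, -0.0, -0.001]
wrist_force: [-0.5, 0.0, 0.3]
width: 0.0381
grip_force: 0.0
```

Run:
```python
from h import *
plan([.4755,-.0035,.103],103.9)
```

```text
t 2.95 p [ 0.475  -0.0023  0.123 ] az 104.2 q6 1.32 w 0.0381
shift [-0.009  0.002  0.133] turn [-0.001 -0.     0.003]
```

>>> step_arm(series=[-0.007, 0, 0.07, 0, 0, 0, 38, -0.007, 0, 0.13, 0, 0, 0, 38, -0.007, 0, 0.13, 0, 0, 0, 38])

```text
time_s: 3.32
tool_pos: [0.4759, -0.0041, 0.1034]
ee_rot: [0.614, 0.789, -0.0, -0.0]
wrist_force: [-0.2, -0.2, 0.6]
width: 0.0378
grip_force: 0.0
```

>>> step_arm(series=[0, 0, 0, 0, 0, 0, 18, 0, 0, 0, 0, 0, 0, 18, 0, 0, 0, 0, 0, 0, 18, 0, 0, 0, 0, 0, 0, 18])

```text
time_s: 3.82
tool_pos: [0.4765, -0.004, 0.1043]
ee_rot: [0.614, 0.789, 0.0, 0.0]
wrist_force: [-0.5, 0.4, 5.9]
width: 0.0199
grip_force: 58.8
```

Run:
```python
from h import *
s,M=st(); print(s["grip_force"],s["wrist_force"],s["moment"])
```

```text
t 3.825 p [ 0.4765 -0.004   0.1043] az 104.3 q6 1.31 w 0.0199
58.8405451993458 [-0.54444032  0.35616739  5.87927979] [ 0.04949803  0.236557   -0.03474173]
```

Gripped. The width of 20 mm is near the knob's 23, and the downward push is light. Now I turn counter-clockwise by 2.59 rad in total, pausing to check.

>>> step_arm(series=[0, 0, 0, 0, 0, -0.09, 18, 0, 0, 0, 0, 0, -0.18, 18, 0, 0, 0, 0, 0, -0.27, 18, 0, 0, 0, 0, 0, -0.36, 18, 0, 0, 0, 0, 0, -0.45, 18])

```text
time_s: 4.45
tool_pos: [0.4767, -0.0039, 0.1043]
ee_rot: [0.206, 0.978, 0.0, 0.001]
wrist_force: [-0.7, 1.1, 5.3]
width: 0.0201
grip_force: 58.7
```

>>> step_arm(series=[0, 0, 0, 0, 0, -0.09, 18, 0, 0, 0, 0, 0, -0.18, 18, 0, 0, 0, 0, 0, -0.27, 18, 0, 0, 0, 0, 0, -0.36, 18, 0, 0, 0, 0, 0, -0.45, 18])

```text
time_s: 5.08
tool_pos: [0.4767, -0.0038, 0.1043]
ee_rot: [-0.24, 0.971, 0.0, 0.001]
wrist_force: [-0.5, 1.8, 4.9]
width: 0.0203
grip_force: 58.7
```

Run:
```python
from h import *
s,M=st(); print(s["grip_force"],s["wrist_force"],s["moment"])
im=r.get_image("wrist"); cv2.imwrite("pics/w3.png",im[60:360,120:520]);
```

```text
t 5.075 p [ 0.4767 -0.0038  0.1043] az -152.3 q6 -0.49 w 0.0203
58.73692644992843 [-0.48970761  1.78905895  4.86506451] [ 0.48797074 -0.0493284  -0.04355422]
```

View pics/w3.png

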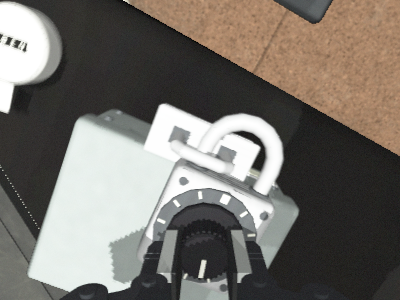

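The dial turned by 103° and the case stayed aligned with the box. About 45° remains.

>>> step_arm(series=[0, 0, 0, 0, 0, -0.09, 18, 0, 0, 0, 0, 0, -0.18, 18, 0, 0, 0, 0, 0, -0.27, 18, 0, 0, 0, 0, 0, -0.34, 18, 0, 0, 0, 0, 0, -0.34, 18])

```text
time_s: 5.75
tool_pos: [0.4766, -0.0037, 0.1043]
ee_rot: [-0.548, 0.836, -0.0, 0.001]
wrist_force: [-0.6, 2.8, 6.1]
width: 0.02
grip_force: 58.8
```

Run:
```python
from h import *
s,M=st(); print(s["grip_force"],s["wrist_force"],s["moment"])
```

```text
t 5.75 p [ 0.4766 -0.0037  0.1043] az -113.5 q6 -1.17 w 0.02
58.810949998442084 [-0.55237135  2.78837364  6.06563465] [ 0.57521897  0.08318027 -0.02601988]
```

>>> step_arm(series=[0, 0, 0, 0, 0, -0.025, 18, 0, 0, 0, 0, 0, -0.05, 18, 0, 0, 0, 0, 0, -0.05, 18])

```text
time_s: 6.12
tool_pos: [0.4766, -0.0037, 0.1043]
ee_rot: [-0.589, 0.808, -0.0, 0.001]
wrist_force: [-0.1, 3.6, 5.6]
width: 0.0201
grip_force: 58.8
```

Run:
```python
from h import *
s,M=st(); print(s["grip_force"],s["wrist_force"],s["moment"])
```

```text
t 6.125 p [ 0.4766 -0.0037  0.1043] az -107.9 q6 -1.27 w 0.0201
58.82338043767959 [-0.11584282  3.57813153  5.56172761] [0.58178677 0.10194211 0.02421911]
```

>>> step_arm(series=[0, 0, 0, 0, 0, 0, 38, 0, 0, 0, 0, 0, 0, 38, 0, 0, -0.2, 0, 0, 0, 38, 0, 0, -0.5, 0, 0, 0.06, 38, 0, 0, -0.6, 0, 0, 0.06, 38])

```text
time_s: 6.75
tool_pos: [0.4771, -0.0041, 0.1961]
ee_rot: [-0.538, 0.843, -0.001, 0.001]
wrist_force: [-0.3, 0.4, 0.3]
width: 0.038
grip_force: 0.0
```

Run:
```python
from h import *
st(); K=cal("wrist"); print(proj(K,[.4755,-.0035,.099]),-K[3][:3,:3].T@K[3][:3,3])
im=r.get_image("wrist"); cv2.imwrite("pics/w4.png",im); np.save("K4.npy",np.array(K,dtype=object),allow_pickle=True)
```

```text
t 6.75 p [ 0.4771 -0.0041  0.1961] az -114.9 q6 -1.15 w 0.038
[324.77480432 242.1277738 ] [ 0.44204761 -0.0757792   0.33778427]
```

Run:
```python
from h import *
im=cv2.imread("pics/w4.png"); cv2.imwrite("pics/c4.png",cv2.resize(im[155:305,225:425],None,fx=4,fy=4,interpolation=cv2.INTER_CUBIC))
```

```text
(no output)
```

View pics/c4.png

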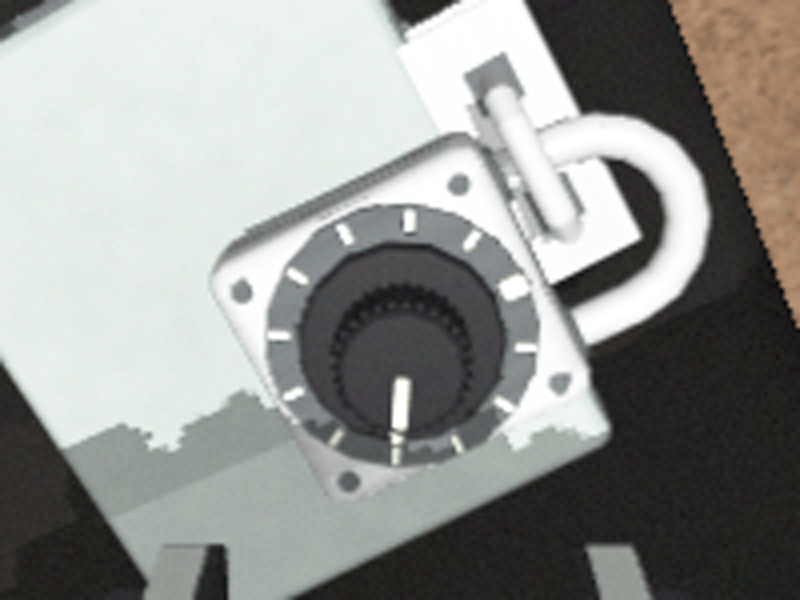

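The pointer now stands at the fourth tick clockwise from the broad one, at crop (396,458). I'll measure the lock's pose and plan the case grip.

Run:
```python
from h import *
K=np.load("K4.npy",allow_pickle=True); px=lambda c:(225+c[0]/4,155+c[1]/4)
T=[(513,288),(525,348),(505,403),(460,443),(396,458),(336,438),(292,395),(278,337),(297,275),(345,234),(410,221),(472,239)]
P=np.array([onz(K,*px(c),.094) for c in T]); C=P.mean(0); print("ring",C.round(4),np.linalg.norm(P-C,axis=1).round(4))
ang=np.unwrap(np.arctan2(*(P-C)[:,1::-1].T)); y=np.degrees(np.mean(ang+np.arange(12)*np.pi/6)); print("yaw",y)
q=onz(K,*px((398,440)),.099); a=np.degrees(np.arctan2(*(q-C)[1::-1])); print("dial",(y-a)%360)
for c in((498,97),(570,225)): print("staple",onz(K,*px(c),.098).round(4))
for z in(.14,): plan([C[0],C[1],z],y)
```

```text
ring [ 0.4751 -0.003   0.094 ] [0.0225 0.0226 0.0226 0.0229 0.0232 0.0228 0.0231 0.0229 0.0229 0.0228
 0.0227 0.0231]
yaw -177.6492635694559
dial 119.80462462040077
staple [ 0.4412 -0.0373  0.098 ]
staple [ 0.4387 -0.0114  0.098 ]
t 6.8 p [ 0.4773 -0.004   0.1967] az -114.8 q6 -1.15 w 0.038
shift [0.    0.018 0.378] turn [-0.001  0.002  0.549]
```

>>> step_arm(series=[0, 0, 0, 0, 0, 0.09, 85, 0, 0, 0, 0, 0, 0.18, 85, 0, 0, 0, 0, 0, 0.27, 85, 0, 0, 0, 0, 0, 0.36, 85, 0, 0, 0, 0, 0, 0.45, 85])

```text
time_s: 7.42
tool_pos: [0.4757, -0.004, 0.1926]
ee_rot: [-0.117, 0.993, 0.0, -0.001]
wrist_force: [-0.4, 0.1, 0.3]
width: 0.0848
grip_force: 0.0
```

>>> step_arm(series=[0, 0, 0, 0, 0, 0.09, 85, 0, 0, 0.2, 0, 0, 0.1, 85, 0, 0, 0.35, 0, 0, 0.1, 85, 0, 0, 0.35, 0, 0, 0.1, 85])

```text
time_s: 7.92
tool_pos: [0.4746, -0.004, 0.1393]
ee_rot: [-0.02, 1.0, 0.0, -0.002]
wrist_force: [-0.2, -0.3, -0.1]
width: 0.0848
grip_force: 0.0
```

Run:
```python
from h import *
plan([.4753,-.0032,.077],-177.7)
```

```text
t 7.925 p [ 0.4746 -0.004   0.1393] az -177.8 q6 -0.05 w 0.0848
shift [-0.007  0.005  0.415] turn [ 0.    -0.002 -0.001]
```

>>> step_arm(series=[-0.004, 0.004, 0.2, 0, 0, 0, 85, -0.004, 0.004, 0.36, 0, 0, 0, 85, -0.004, 0.004, 0.4, 0, 0, 0, 85, -0.004, 0.004, 0.4, 0, 0, 0, 85])

```text
time_s: 8.43
tool_pos: [0.4769, -0.0034, 0.0819]
ee_rot: [-0.019, 1.0, -0.0, 0.0]
wrist_force: [0.6, 0.1, 0.0]
width: 0.0851
grip_force: 0.0
```

>>> step_arm(series=[0, 0, 0, 0, 0, 0, 65, 0, 0, 0, 0, 0, 0, 48, 0, 0, 0, 0, 0, 0, 48, 0, 0, 0, 0, 0, 0, 48])

```text
time_s: 8.93
tool_pos: [0.4773, -0.0034, 0.0825]
ee_rot: [-0.019, 1.0, -0.0, 0.001]
wrist_force: [-4.0, -1.0, 12.8]
width: 0.0518
grip_force: 61.0
```

Run:
```python
from h import *
s,M=st(); print(s["grip_force"],s["wrist_force"],s["moment"])
```

```text
t 8.925 p [ 0.4773 -0.0034  0.0825] az -177.8 q6 -0.05 w 0.0518
60.95220923423767 [-4.04930237 -1.00461066 12.78067159] [-0.14068546  0.78986711 -0.02909251]
```

>>> step_arm(series=[0, 0, -0.005, 0, 0, 0, 48, -0.04, 0, -0.005, 0, 0, 0, 48, -0.08, 0, -0.005, 0, 0, 0, 48, -0.12, 0, -0.005, 0, 0, 0, 48, -0.14, 0, -0.005, 0, 0, 0, 48])

```text
time_s: 9.55
tool_pos: [0.4961, -0.0027, 0.0825]
ee_rot: [-0.019, 1.0, -0.0, -0.002]
wrist_force: [-19.8, -0.5, 25.1]
width: 0.0523
grip_force: 66.1
```

>>> step_arm(series=[-0.03, 0, 0, 0, 0, 0, 48, -0.06, 0, 0, 0, 0, 0, 48, -0.09, 0, 0, 0, 0, 0, 48, -0.105, 0, 0, 0, 0, 0, 48, -0.105, 0, 0, 0, 0, 0, 48])

```text
time_s: 10.18
tool_pos: [0.5121, -0.0021, 0.0825]
ee_rot: [-0.019, 1.0, -0.0, -0.001]
wrist_force: [-14.4, -0.7, 18.1]
width: 0.052
grip_force: 65.6
```

>>> step_arm(series=[-0.015, 0, -0.01, 0, 0, 0, 48, -0.03, 0, -0.01, 0, 0, 0, 48, -0.04, 0, -0.01, 0, 0, 0, 48, -0.04, 0, -0.01, 0, 0, 0, 48])

```text
time_s: 10.68
tool_pos: [0.5161, -0.0019, 0.0826]
ee_rot: [-0.019, 1.0, -0.0, -0.003]
wrist_force: [-21.5, -2.1, 6.5]
width: 0.0522
grip_force: 65.1
```

Run:
```python
from h import *
s,M=st(); print(s["grip_force"],s["wrist_force"],s["moment"])
im=r.get_image("top"); K=cal("top"); c=proj(K,[.44,-.01,.08]).astype(int); print(c)
im2=r.get_image("wrist"); cv2.imwrite("pics/w5.png",np.hstack([cv2.resize(im[c[1]-50:c[1]+30,c[0]-40:c[0]+40],(400,400),interpolation=cv2.INTER_CUBIC),im2[40:440,120:520]]))
```

```text
t 10.675 p [ 0.5161 -0.0019  0.0826] az -177.8 q6 -0.04 w 0.0522
65.05967617034912 [-21.47638715  -2.14558307   6.51883362] [-0.42444276  4.24014775  0.03030979]
[322 275]
```

View pics/w5.png

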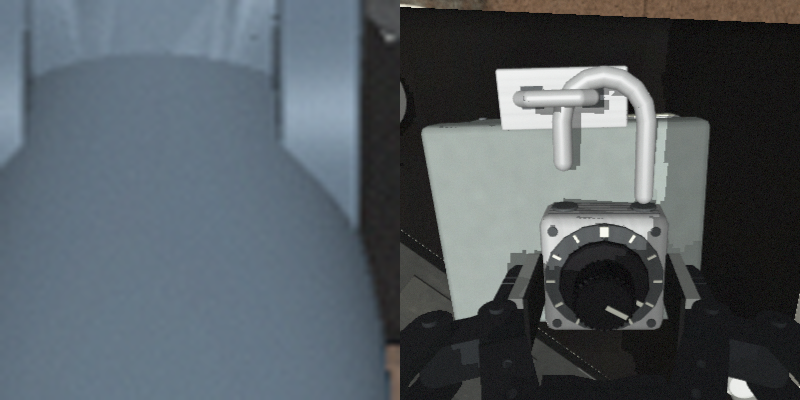

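The shackle is out: the toe tip at (563,165) stands clear of the case edge at (565,205), the bow is against the staple, and the pointer is at four. I'll pull a little further to confirm the end stop.

>>> step_arm(series=[-0.01, 0, -0.004, 0, 0, 0, 48, -0.02, 0, -0.004, 0, 0, 0, 48, -0.02, 0, -0.004, 0, 0, 0, 48])

```text
time_s: 11.15
tool_pos: [0.5165, -0.0019, 0.0825]
ee_rot: [-0.019, 1.0, -0.0, -0.006]
wrist_force: [-36.3, -2.4, 15.9]
width: 0.0519
grip_force: 65.9
```

End stop confirmed: only 0.4 mm of motion, and the force rose to 36 N. Now I go back 39 mm so the staple stands in the gap.

>>> step_arm(series=[0.05, 0, -0.005, 0, 0, 0, 48, 0.11, 0, -0.005, 0, 0, 0, 48, 0.17, 0, -0.005, 0, 0, 0, 48, 0.23, 0, -0.005, 0, 0, 0, 48, 0.27, 0, -0.005, 0, 0, 0, 48])

```text
time_s: 11.78
tool_pos: [0.4814, -0.0032, 0.085]
ee_rot: [-0.019, 1.0, 0.0, 0.0]
wrist_force: [-0.6, -0.6, -4.5]
width: 0.052
grip_force: 63.8
```

>>> step_arm(series=[0, 0, 0, 0, 0, 0, 48, 0, 0, 0, 0, 0, 0, 48])

```text
time_s: 12.02
tool_pos: [0.4823, -0.0032, 0.085]
ee_rot: [-0.019, 1.0, 0.0, 0.0]
wrist_force: [0.2, -0.4, -4.2]
width: 0.0518
grip_force: 63.8
```

>>> step_arm(series=[0.016, 0, 0, 0, 0, 0, 48, 0.032, 0, 0, 0, 0, 0, 48, 0.032, 0, 0, 0, 0, 0, 48])

```text
time_s: 12.4
tool_pos: [0.477, -0.0033, 0.0849]
ee_rot: [-0.019, 1.0, 0.0, -0.0]
wrist_force: [-0.1, 0.6, -4.4]
width: 0.0519
grip_force: 63.8
```

Run:
```python
from h import *
st(); im=r.get_image("wrist"); cv2.imwrite("pics/w6.png",cv2.resize(im[50:350,200:500],(600,600),interpolation=cv2.INTER_CUBIC))
```

```text
t 12.4 p [ 0.477  -0.0033  0.0849] az -177.8 q6 -0.05 w 0.0519
```

View pics/w6.png

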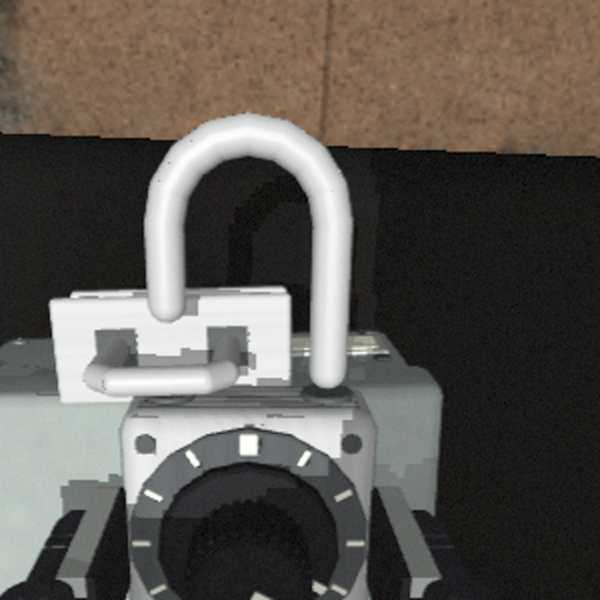

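The staple stands in the gap, between the toe tip at (168,318) and the case front at y≈400. Lifting straight up.

>>> step_arm(series=[0, 0, -0.04, 0, 0, 0, 48, 0, 0, -0.09, 0, 0, 0, 48, 0, 0, -0.14, 0, 0, 0, 48])

```text
time_s: 12.82
tool_pos: [0.4774, -0.0033, 0.1066]
ee_rot: [-0.019, 1.0, 0.0, 0.0]
wrist_force: [0.0, -0.2, -4.1]
width: 0.0522
grip_force: 63.8
```

>>> step_arm(series=[0, 0, -0.15, 0, 0, 0, 48, 0, 0, -0.35, 0, 0, 0, 48, 0, 0, -0.6, 0, 0, 0, 48, 0, 0, -0.8, 0, 0, 0, 48, 0, 0, -0.8, 0, 0, 0, 48])

```text
time_s: 13.45
tool_pos: [0.4784, -0.0033, 0.2279]
ee_rot: [-0.019, 1.0, -0.0, 0.002]
wrist_force: [0.2, 0.2, -4.8]
width: 0.0521
grip_force: 64.2
```

>>> step_arm(series=[0, 0, -0.08, 0, 0, 0, 48, 0, 0, -0.1, 0, 0, 0, 48, 0, 0, -0.1, 0, 0, 0, 48, 0, 0, -0.1, 0, 0, 0, 48])

```text
time_s: 13.95
tool_pos: [0.4769, -0.0033, 0.2404]
ee_rot: [-0.019, 1.0, 0.0, -0.0]
wrist_force: [-0.8, -0.3, -4.1]
width: 0.052
grip_force: 64.2
```

Run:
```python
from h import *
s,_=st(); im=r.get_image("wrist"); cv2.imwrite("pics/w7.png",im); print(s["wrist_force"],s["joint_velocities"])
```

```text
t 13.95 p [ 0.4769 -0.0033  0.2404] az -177.8 q6 -0.05 w 0.052
[-0.81694754 -0.3206929  -4.10813872] [ 0.00170087  0.00058029  0.0010301   0.00088482  0.00036824 -0.00027248]
```

View pics/w7.png

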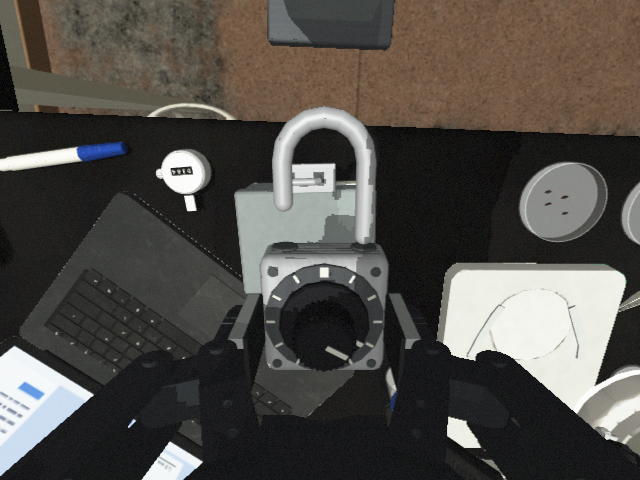

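The lock is held about 16 cm above the lid, with the shackle open and free of the staple. It is still, and the rest of the bench is undisturbed.

```bash
python3 -c "
from h import *
print(r.sign_off())"
```

```text
the job is handed in; nothing more can be done
None
```

The padlock is unlocked and off the staple, held still in the gripper with its shackle open about 16 cm above the lid, and the job is handed in.

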